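# Clamp the pastry ring with the knob under the filling stand

### The job

Stand the small pastry ring upright on the filling stand, between the blue jaw and the two posts, and let go of it. Then turn the knob under the stand by its red tab, towards the posts, until the jaw holds the ring snugly against both posts; do not force it, as the thin ring dents, and do not push the jaw by hand. Leave the other things on the counter where they are.

Things in the scene. Friction and masses are not known exactly. Their poses are not given: they have to be found in the camera images.
- stand: Fixed steel filling stand: level platform 180 (x) by 240 (y) mm, 12 mm thick, top 130 mm above the counter, on two side panels (at y = +/-112 mm, x -70 to +90 mm). Origin: on the counter under the platform's centre. x points away from the robot (turned up to 0.25 rad); front edge at x = -90 mm; y points from the jaw to the posts. Damaged if it or its tab is forced with over 25 N.
- knob_axis (a point): Fixed point on the vertical axis of the clamp knob, which hangs under the platform 20 mm behind its front edge (stand x = -70, y = 0, z = 95 mm). Black boss 48 mm across with one red tab.
- clamp_knob (a joint): Knob angle, rad: 0 at the start (open), with the tab 0.5 rad to the jaw's side (-y) of straight out front (-x of the stand); up to 1.2. Grows as the tab moves to the posts' side (+y; clockwise from above) and drives the jaw 24 mm per rad. Turning free takes about 4 N at point tab; each newton more presses the jaw on with about 4 N. Stays where left if the jaw force is under 16 N.
- tab (a point): Point on the red tab of the knob, 105 mm from the knob axis, at the tab's mid-height; moves with the knob. The tab is a level bar 14 mm wide and 20 mm high (z = 85 to 105 mm above the counter), reaching from the axis out to 122 mm; its outer part sticks out in front of the platform's edge, free from above and from both sides.
- jaw: Blue jaw with a black rubber face, on top of the platform, 44 mm wide (x) and 31 mm high, driven only by the knob. Origin: on the platform, at the middle of the jaw; the rubber face is 8 mm further towards the posts (+y). It must not be pushed by the gripper (1 N).
- nest (a point): Fixed point on the platform's top (stand x = 20, y = 6, z = 130 mm) over which the small ring's centre is to be put down: the ring then stands 9 mm clear of the open jaw and 4 to 14 mm short of the two posts. Axes as the stand's.
- seat (a point): Fixed point on the platform's top (stand x = 20, y = 15, z = 130 mm): the ring's centre when clamped lies within 5 mm of it along y, as the posts (12 mm thick, 36 mm high, 50 mm apart along x, on a low bar; they centre the ring) may be set anywhere in a 10 mm range. So the knob angle that clamps, 0.54 to 0.96 rad plus the squeeze, is not known beforehand: it must be felt.
- ring_mid (a point): Centre, half-way up, of the small stainless pastry ring: 66 mm outside diameter, 45 mm high, open at both ends, wall 3 mm, about 0.1 kg, standing on the counter at the start. The jaw holds it snugly with 4 N or more; it dents above 30 N.
- big_mid (a point): Centre of the large stainless pastry ring, 100 mm diameter, 45 mm high; a bystander, may stand at either of the two ring places.
- salad_bowl: Wooden salad bowl, 220 mm across, 85 mm high; bystander. Origin at its underside.
- jug: White ceramic jug, 150 mm high; bystander. Origin at its underside.
- lid: Grey silicone lid, 144 mm across, 28 mm high; bystander. Origin at its underside.

How it is judged:
By the outcome, as a careful person would: the job done as asked, in the order asked, and still so for the second after the job is handed in, with the robot touching nothing.
It also fails if it takes over 72 s, if anything falls off the work surface, if the arm or the gripper's body presses on something with over 40 N, if the wrist force passes 120 N, or if a joint passes its speed limit or range.

### The arm

A 7-joint arm with a two-finger parallel gripper is mounted at the origin on the work surface. World frame = base frame: x ahead of the robot, y to its left, z up, the work surface at z = 0. Lengths are in m, angles in rad, forces in N, time in s.
With the tool pointing down it reaches from about 0.4 to 0.85 m from the base axis. Payload 4.5 kg.
Tool frame: the origin (TCP) lies midway between the tips of the shut fingers; the grasp point (between the pads) lies 19 mm behind it; z points along the fingers, y is the line along which they close (so a half turn about z gives the same grasp; the last joint's range is limited). The gripper opens to 85 mm and grips with 20 to 120 N. Pads are 22 mm wide; open, the fingers measure 114 mm over their backs; the gripper's body (76 mm by 85 mm) begins 54 mm behind the grasp point. The pads swing forward as they close: fully open they stand 13 mm farther back than shut.
Start: joints at [-1.294, 0.689, -0.195, 1.565, 0.157, 0.902, -0.215], TCP at [0.15, 0.607, 0.203] pointing down, gripper open.
Joint ranges: [-3.01, 3.01], [-0.46, 2.08], [-1.47, 1.51], [0.13, 2.56], [-1, 4.14], [0.04, 2.09], [-2.66, 2.66]. Speed limits (rad/s): [2.57, 2.57, 3.14, 3.14, 3.14, 3.14, 3.14].

### API

Orientations are given as a 3x3 rotation matrix whose columns are the frame's x, y, z axes.
In Python, from cell import ctrl gives the robot as it stands.
- The arm moves only by the shell command python3 -m handwheel 'ROWS' [OPENING] [FORCE]. ROWS is JSON, a list of rows, each a list of 4 numbers: the shift along the world's x, y, z in mm, then the turn about the world's z in rad. In form: [[dx, dy, dz, roll], ...]. A call has 1 to 20 rows; each row is the pose to reach, as a shift and turn from the pose commanded when the call began; what a row does not reach only later rows make up. A row lasts 1/12 s, in which the tool goes at most 41.7 mm and 7.16 degrees, less where a joint would pass 70% of its speed; a pose out of reach is approached as far as the arm can. A call with a gripper value outside its range is refused whole. OPENING is the closure, from -1 (fully open) to 1 (shut), set as the call begins (- or left out, the last holds). The fingers move at their own pace and stop on an object; FORCE is the grip in N (left out, the last holds). Time passes only in rows, so rows that repeat a pose let the fingers close. It gives the time, the measured TCP pose, the force, the opening and the grip force at its end, in the units of the state.
- ctrl.observe(): the state, without advancing time (a new reading comes with each control period).
- ctrl.capture(name): name is "side" or "top" or "wrist"; returns (picture, depth): 420x560x3 uint8, red, green, blue; 420x560 float32, m along the optical axis (not along the pixel's ray), 0 where there is no reading.
- ctrl.camera_info(name): a dict with "fov_y" (degrees; the focal length in pixels is half the picture's height over the tangent of half this angle, whatever the lens; pixels are square), "cx", "cy" (the principal point, pixels), "R" (3x3) and "t" (3): a world point X has camera coordinates R X + t. Camera axes: x right, y down, z forward; pixel columns grow to the right and rows downward; lengths in m; the calibration is good to about 2 mm. A picture is of the moment at which its call begins: read the wrist's pose just before it. camera_info takes no time and is no camera call; for the wrist camera it gives the pose at the moment of the call.
- ctrl.sign_off(): hands the job in; it is judged then, once.
Trained networks look in the newest picture that a camera, given by its name, has taken for a name from the list of things; names that differ only in an ending like _2 or _b are one class to them, and where a whole thing is asked for, a point or a joint stands for the part that bears it (a point fixed in the world has none). Each returns a list of dicts, best first, with "conf" (0 to 1); they miss things now and then, are a little off and sometimes report something else, mostly with a low value. They report only what shows in the picture. A call takes as long as a camera call.
- ctrl.look_for(name, camera): "position" ([x, y, z] in m, in the coordinates of the camera as it stood for that picture, good to about 4 mm: the middle of the surface that is visible of it).
- ctrl.masks_of(name, camera): "mask" (420x560 bool, what is visible of it).
- ctrl.place_of(name, camera): "position" ([x, y, z] in m, in the coordinates of the camera as it stood for that picture, good to about 4 mm: a listed point, or the origin of a listed thing).
The state is a dict: "time_s": time; "q": joint angles; "joint_vel": joint speeds; "joint_torque": joint torques, N m; "eef_pos": TCP position; "tcp_rot": TCP orientation; "wrist_force": force on the tool from outside, world axes, zero at the start; "wrist_torque": the same for the moment, N m; "opening": finger opening in m; "grasp_force": force on a finger pad.
Only numpy, scipy, OpenCV 4.12 (cv2) and the standard library are available. Lean on these libraries where they do the work, as an engineer would, in place of code of your own. Each camera call takes 0.05 s, during which the arm holds its last target. There are 200 camera calls.

## Working session

There is one attempt and no reset: what is moved stays moved. The work goes in short steps, Python scripts to look and compute and a shell command to move; the robot and the scene stay as the last step left them, time stands still between calls to the robot, and variables do not carry over. Pictures are saved under pics/ and viewed, at most 10 in all, crops included, and the job is handed in when it is done.

```bash
mkdir -p pics; cat > h.py <<'E'
import numpy as np, cv2
from cell import ctrl
def w(cam,p,ci=None):
    ci=ci or ctrl.camera_info(cam); return np.array(ci["R"]).T@(np.array(p)-np.array(ci["t"]))
def snap(cam,name):
    ci=ctrl.camera_info(cam); im,d=ctrl.capture(cam); cv2.imwrite(f"pics/{name}.png",im[:,:,::-1]); return ci,im,d
def cloud(ci,d):
    f=d.shape[0]/2/np.tan(np.radians(ci["fov_y"])/2); v,u=np.mgrid[:d.shape[0],:d.shape[1]]
    P=np.stack([(u-ci["cx"])/f*d,(v-ci["cy"])/f*d,d],-1)
    return (P-np.array(ci["t"]))@np.array(ci["R"])
E
python3 - <<'E'
from h import *
np.set_printoptions(precision=4,suppress=True)
for c in("top","side"):
    ci,im,d=snap(c,c+"0"); X=cloud(ci,d); np.save(c+"X.npy",X)
    for n in("stand","knob_axis","tab","jaw","nest","seat","ring_mid","big_mid","salad_bowl","jug","lid"):
        for r in ctrl.place_of(n,c)[:2]: print(c,n,round(r["conf"],2),w(c,r["position"],ci))
print(ctrl.observe())
E
```

```text
top stand 0.79 [ 0.6586  0.0772 -0.0025]
top knob_axis 0.91 [0.5858 0.0633 0.096 ]
top knob_axis 0.46 [0.4136 0.4414 0.0021]
top tab 0.75 [ 0.5073 -0.0007  0.0914]
top jaw 0.55 [0.6872 0.0368 0.1258]
top nest 0.56 [0.6736 0.0832 0.1298]
top seat 0.79 [0.6762 0.0929 0.1273]
top ring_mid 0.56 [ 0.4434 -0.2855  0.0204]
top big_mid 0.92 [ 0.606  -0.2775  0.0233]
top salad_bowl 0.63 [ 0.4089  0.4407 -0.0005]
top jug 0.59 [ 0.6518  0.3829 -0.0022]
top lid 0.92 [ 0.3893 -0.0962 -0.0048]
top lid 0.24 [ 0.657   0.0782 -0.0036]
side stand 0.83 [ 0.6547  0.0766 -0.0012]
side knob_axis 0.82 [0.5879 0.0643 0.0956]
side tab 0.8 [ 0.5071 -0.0005  0.0942]
side jaw 0.64 [0.6878 0.0393 0.1333]
side nest 0.76 [0.6781 0.0842 0.1294]
side seat 0.88 [0.6727 0.0943 0.1282]
side ring_mid 0.62 [ 0.4393 -0.2849  0.0165]
side big_mid 0.73 [ 0.6114 -0.2727  0.0211]
side salad_bowl 0.74 [ 0.4101  0.442  -0.002 ]
side jug 0.63 [0.6579 0.3845 0.0021]
side jug 0.33 [ 0.4058  0.4427 -0.0015]
side lid 0.8 [ 0.3779 -0.0918  0.0012]
{'time_s': 1.2, 'q': array([-1.2942,  0.6891, -0.1946,  1.5653,  0.1573,  0.9025, -0.2151]), 'joint_vel': array([-0.002 , -0.0006,  0.0019,  0.0022, -0.0012,  0.0004, -0.0011]), 'joint_torque': array([ -0.0012, -53.9556,  -1.2672, -15.8874,   0.01  ,   0.0018,
         0.    ]), 'eef_pos': array([0.1503, 0.6067, 0.2031]), 'tcp_rot': array([[-0.9707,  0.2404,  0.    ],
       [ 0.2404,  0.9707,  0.    ],
       [-0.    ,  0.    , -1.    ]]), 'wrist_force': array([0.438 , 0.193 , 0.0733]), 'wrist_torque': array([ 0.0611,  0.0666, -0.0006]), 'grasp_force': 0.0, 'opening': 0.08574952419737661}
```

View pics/top0.png

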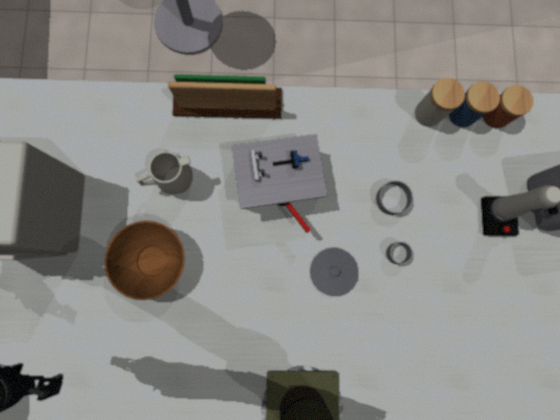

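View pics/side0.png

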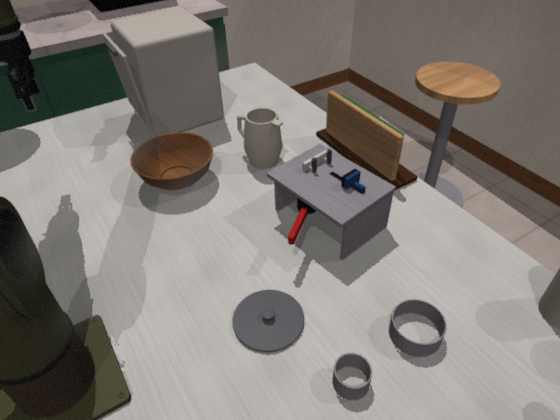

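Top view: small ring at pixel (399,253), big ring at (394,198), stand at (280,172), and red tab from (285,205) to (308,230). These agree with the network positions. Next I'll refine the stand yaw and the ring centre from depth.

```bash
python3 - <<'E'
from h import *
np.set_printoptions(precision=4,suppress=True)
for c in("top","side"):
    X=np.load(c+"X.npy").reshape(-1,3)
    m=(abs(X[:,2]-.13)<.006)&(np.hypot(X[:,0]-.657,X[:,1]-.077)<.17)
    print(c,cv2.minAreaRect((X[m,:2]*1000).astype(np.float32)),m.sum(), np.median(X[m,2]))
    for ctr in((.442,-.285),(.608,-.275)):
        m=(X[:,2]>.036)&(X[:,2]<.06)&(np.hypot(X[:,0]-ctr[0],X[:,1]-ctr[1])<.07)
        if m.sum()>5: print(cv2.minEnclosingCircle((X[m,:2]*1000).astype(np.float32)),m.sum(),X[m,2].max())
    m=(X[:,2]>.14)&(X[:,2]<.2)&(np.hypot(X[:,0]-.657,X[:,1]-.077)<.11)
    print(X[m][::max(1,m.sum()//25)])
E
```

```text
top ((659.0857543945312, 75.56106567382812), (180.63063049316406, 240.0861358642578), 9.454570770263672) 5105 0.12903375699758773
((443.45318603515625, -285.1588134765625), 33.46731185913086) 101 0.04852027759562731
((609.8560180664062, -276.1699523925781), 50.62667465209961) 159 0.04882526630352966
[[0.709  0.1479 0.1513]
 [0.7027 0.153  0.1531]
 [0.7036 0.029  0.1591]
 [0.6998 0.0345 0.1617]
 [0.6976 0.0397 0.1594]
 [0.6937 0.1231 0.157 ]
 [0.6938 0.1341 0.1472]
 [0.6897 0.1475 0.1502]
 [0.6891 0.0317 0.1605]
 [0.6903 0.1342 0.1404]
 [0.6917 0.0141 0.1445]
 [0.6839 0.0369 0.1589]
 [0.6897 0.0003 0.1427]
 [0.686  0.0196 0.1443]
 [0.6778 0.0397 0.1606]
 [0.6752 0.139  0.1526]
 [0.6723 0.0396 0.1605]
 [0.6695 0.0369 0.1606]
 [0.6671 0.0342 0.1597]
 [0.6649 0.0287 0.1581]
 [0.658  0.1412 0.1541]
 [0.6538 0.1359 0.1498]
 [0.648  0.1438 0.1503]
 [0.6481 0.1279 0.1408]
 [0.6411 0.1167 0.1573]
 [0.6371 0.1328 0.1507]
 [0.6287 0.1326 0.1512]]
side ((656.216796875, 76.17332458496094), (183.12359619140625, 243.70762634277344), 9.368927955627441) 4672 0.12856439594005148
((440.4486999511719, -285.9280090332031), 33.707481384277344) 349 0.04691164252794285
((606.9326171875, -276.86639404296875), 51.403377532958984) 468 0.04680248289691993
[[0.7037 0.1539 0.1502]
 [0.6883 0.1491 0.1501]
 [0.6888 0.123  0.1621]
 [0.6717 0.1426 0.1517]
 [0.6793 0.1406 0.1469]
 [0.682  0.14   0.1434]
 [0.6864 0.1377 0.14  ]
 [0.6888 0.129  0.1413]
 [0.6415 0.1364 0.1501]
 [0.6432 0.1152 0.1594]
 [0.6298 0.1318 0.149 ]
 [0.6413 0.12   0.1487]
 [0.6391 0.1205 0.1435]
 [0.6929 0.0395 0.1604]
 [0.6822 0.0401 0.1589]
 [0.6884 0.0304 0.1597]
 [0.6986 0.0281 0.154 ]
 [0.6626 0.0398 0.1564]
 [0.6624 0.0327 0.1583]
 [0.6692 0.0238 0.1584]
 [0.6793 0.0248 0.1506]
 [0.6605 0.0392 0.1437]
 [0.6615 0.0302 0.1463]
 [0.6667 0.0226 0.1463]
 [0.6855 0.0106 0.1432]
 [0.683  0.0037 0.1404]]
```

```bash
python3 -m handwheel '[[30,-30,20,-0.1],[60,-60,40,-0.2],[85,-88,60,-0.3],[115,-115,77,-0.4],[140,-145,77,-0.5],[170,-175,77,-0.6],[195,-200,77,-0.7],[220,-230,77,-0.8],[250,-260,77,-0.9],[265,-295,77,-1.0],[280,-330,77,-1.1],[290,-370,77,-1.164],[300,-410,77,-1.164],[310,-450,77,-1.164],[325,-490,77,-1.164],[335,-530,77,-1.164],[350,-570,77,-1.164],[350,-607,77,-1.164],[350,-607,77,-1.164],[350,-607,77,-1.164]]' -1 20
```

```text
time_s: 2.87
eef_pos: [0.5002, -0.0033, 0.2803]
tcp_rot: [[-0.157, 0.988, 0.0], [0.988, 0.157, -0.001], [-0.001, 0.0, -1.0]]
wrist_force: [0.6, 0.5, 0.0]
opening: 0.0854
grasp_force: 0.0
```

```bash
python3 -m handwheel '[[-8,-40,0,0],[-16,-80,0,0],[-24,-120,0,0],[-32,-160,0,0],[-40,-200,-20,0],[-48,-240,-50,0],[-58,-270,-80,0],[-58,-285,-90,0],[-58,-285,-90,0],[-58,-285,-90,0]]'
python3 - <<'E'
from h import *
np.set_printoptions(precision=4,suppress=True)
ci,im,d=snap("wrist","w1"); X=cloud(ci,d).reshape(-1,3)
for ctr in((.442,-.285),):
    m=(X[:,2]>.036)&(X[:,2]<.06)&(np.hypot(X[:,0]-ctr[0],X[:,1]-ctr[1])<.06)
    print(cv2.minEnclosingCircle((X[m,:2]*1000).astype(np.float32)),m.sum())
for n in("ring_mid",):
    for r in ctrl.place_of(n,"wrist")[:2]: print(n,r["conf"],w("wrist",r["position"],ci))
print(ctrl.observe()["eef_pos"])
E
```

```text
time_s: 3.7
eef_pos: [0.4419, -0.2848, 0.189]
tcp_rot: [[-0.162, 0.987, -0.002], [0.987, 0.162, 0.002], [0.002, -0.002, -1.0]]
wrist_force: [-0.6, 0.8, 0.3]
opening: 0.0851
grasp_force: 0.0
((442.34112548828125, -282.2643737792969), 33.047664642333984) 783
[ 0.4437 -0.2832  0.1905]
```

View pics/w1.png

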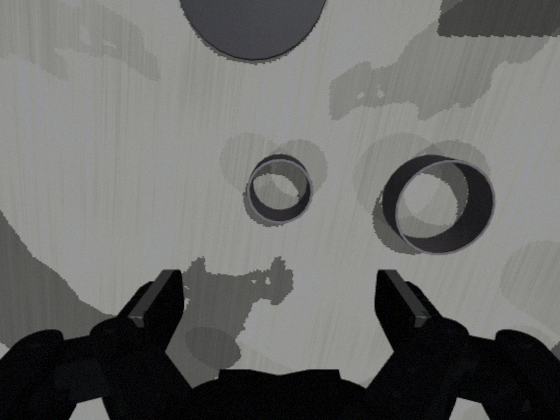

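Wrist view: the small ring at (280,190) sits midway between the fingers, and the big ring at (440,205) is clear. I'll descend and grip.

```bash
python3 -m handwheel '[[0,0,-30,0],[0,0,-65,0],[0,0,-100,0],[0,1,-130,0],[0,1,-150,0],[0,1,-165,0],[0,1,-175,0],[0,1,-180,0],[0,1,-180,0],[0,1,-180,0]]'
python3 -m handwheel '[[0,0,0,0],[0,0,0,0],[0,0,0,0],[0,0,0,0],[0,0,0,0],[0,0,0,0],[0,0,0,0],[0,0,0,0]]' 1 20
```

```text
time_s: 4.63
eef_pos: [0.4433, -0.2841, 0.011]
tcp_rot: [[-0.164, 0.986, 0.002], [0.986, 0.164, -0.0], [-0.001, 0.001, -1.0]]
wrist_force: [0.4, 0.3, 0.0]
opening: 0.0852
grasp_force: 0.0
time_s: 5.3
eef_pos: [0.4424, -0.2844, 0.0109]
tcp_rot: [[-0.163, 0.987, 0.001], [0.987, 0.163, -0.0], [-0.001, 0.001, -1.0]]
wrist_force: [-0.7, -0.7, 0.4]
opening: -0.0001
grasp_force: 0.0
```

```bash
python3 - <<'E'
from h import *
for c in("side","wrist"):
    ci,im,d=snap(c,c+"2"); X=cloud(ci,d).reshape(-1,3)
    for r in ctrl.place_of("ring_mid",c)[:2]: print(r["conf"],w(c,r["position"],ci))
    if c=="side": cv2.imwrite("pics/c2.png",cv2.resize(im[280:420,250:470,::-1],None,fx=3,fy=3))
print(ctrl.observe()["opening"])
a=cv2.imread("pics/c2.png"); b=cv2.imread("pics/wrist2.png")
b=cv2.resize(b,(400,300)); a=cv2.resize(a,(400,300)); cv2.imwrite("pics/cw2.png",np.hstack([a,b]))
E
```

```text
0.8 [ 0.44059402 -0.28440179  0.01711569]
-0.0003280382000105173
```

View pics/cw2.png

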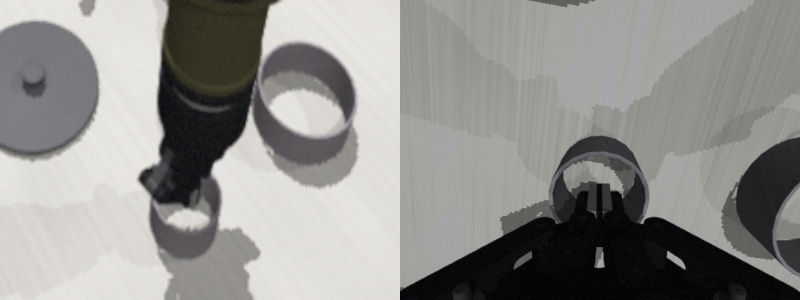

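```bash
python3 - <<'E'
from h import *
np.set_printoptions(precision=4,suppress=True)
for c in("wrist","side"):
    ci=ctrl.camera_info(c); im,d=ctrl.capture(c); X=cloud(ci,d)
    if c=="wrist":
        for v in(255,262,270,280,290,300): print(v,[X[v,u].round(3).tolist() for u in(265,273,287,295)])
    Y=X.reshape(-1,3); m=(Y[:,2]>.038)&(Y[:,2]<.05)&(np.hypot(Y[:,0]-.442,Y[:,1]+.284)<.045)
    print(c,m.sum(),cv2.minEnclosingCircle((Y[m,:2]*1000).astype(np.float32)))
print(ctrl.camera_info("wrist")["t"]@-ctrl.camera_info("wrist")["R"], ctrl.observe()["eef_pos"])
E
```

```text
255 [[0.435, -0.292, -0.001], [0.44, -0.291, -0.0], [0.448, -0.29, -0.001], [0.453, -0.289, -0.001]]
262 [[0.434, -0.273, 0.048], [0.438, -0.273, 0.048], [0.444, -0.272, 0.048], [0.453, -0.293, -0.0]]
270 [[0.435, -0.274, 0.055], [0.438, -0.273, 0.055], [0.444, -0.272, 0.056], [0.448, -0.275, 0.047]]
280 [[0.435, -0.273, 0.065], [0.438, -0.273, 0.064], [0.443, -0.272, 0.064], [0.447, -0.272, 0.063]]
290 [[0.435, -0.273, 0.071], [0.438, -0.273, 0.072], [0.443, -0.272, 0.071], [0.446, -0.272, 0.071]]
300 [[0.435, -0.273, 0.08], [0.439, -0.275, 0.075], [0.443, -0.271, 0.08], [0.445, -0.269, 0.083]]
wrist 2914 ((441.2077941894531, -282.5497741699219), 32.999515533447266)
side 199 ((439.45263671875, -286.5252685546875), 33.08620834350586)
[ 0.4306 -0.2111  0.1799] [ 0.4416 -0.2843  0.0098]
```

The fingers ended about 36 mm above where the reported TCP puts the tips (z≈0.047), so they closed over the ring's rim. I'll lift and check the real tip height with both cameras, shut and open.

```bash
cat > tip.py <<'E'
from h import *
np.set_printoptions(precision=4,suppress=True)
for c in("side","wrist","top"):
    e=ctrl.observe()["eef_pos"]; ci=ctrl.camera_info(c); im,d=ctrl.capture(c); Y=cloud(ci,d).reshape(-1,3)
    m=(d.reshape(-1)>0)&(np.hypot(Y[:,0]-e[0],Y[:,1]-e[1])<.065)&(Y[:,2]>.065)&(Y[:,2]<.3)
    s=Y[m]; 
    if len(s): s=s[np.argsort(s[:,2])]; print(c,len(s),"eef",e,"lowest",s[[0,len(s)//200,len(s)//100,len(s)//50]])
E
python3 -m handwheel '[[0,0,30,0],[0,0,60,0],[0,0,90,0],[0,0,120,0],[0,0,120,0],[0,0,120,0]]'
python3 tip.py
python3 -m handwheel '[[0,0,0,0],[0,0,0,0],[0,0,0,0],[0,0,0,0],[0,0,0,0],[0,0,0,0],[0,0,0,0]]' -1 20
python3 tip.py
```

```text
time_s: 6.1
eef_pos: [0.443, -0.285, 0.1315]
tcp_rot: [[-0.163, 0.987, 0.003], [0.987, 0.163, -0.002], [-0.002, 0.003, -1.0]]
wrist_force: [0.5, 0.2, -1.1]
opening: 0.0002
grasp_force: 0.0
side 1634 eef [ 0.443  -0.285   0.1315] lowest [[ 0.4364 -0.2926  0.1596]
 [ 0.4417 -0.2973  0.1641]
 [ 0.4301 -0.292   0.1672]
 [ 0.4359 -0.2939  0.1703]]
wrist 46454 eef [ 0.4421 -0.2842  0.1302] lowest [[ 0.4471 -0.2719  0.1612]
 [ 0.4345 -0.2731  0.1675]
 [ 0.4463 -0.2722  0.1714]
 [ 0.4303 -0.2784  0.1781]]
top 568 eef [ 0.4415 -0.2839  0.1294] lowest [[ 0.4388 -0.2761  0.1607]
 [ 0.4412 -0.2751  0.1638]
 [ 0.4385 -0.2771  0.1652]
 [ 0.4331 -0.2805  0.1694]]
time_s: 6.83
eef_pos: [0.4422, -0.2843, 0.1301]
tcp_rot: [[-0.163, 0.987, 0.0], [0.987, 0.163, 0.0], [0.0, 0.0, -1.0]]
wrist_force: [-0.6, -0.8, -0.5]
opening: 0.0833
grasp_force: 0.0
side 1511 eef [ 0.4422 -0.2843  0.1301] lowest [[ 0.483  -0.279   0.1689]
 [ 0.4829 -0.2855  0.1715]
 [ 0.4802 -0.272   0.1733]
 [ 0.4815 -0.2701  0.1754]]
wrist 39423 eef [ 0.4422 -0.2843  0.1301] lowest [[ 0.4013 -0.2957  0.1702]
 [ 0.4841 -0.2709  0.1741]
 [ 0.4847 -0.2759  0.1762]
 [ 0.4851 -0.2781  0.1796]]
top 605 eef [ 0.4423 -0.2843  0.1301] lowest [[ 0.4024 -0.2985  0.1735]
 [ 0.392  -0.2883  0.1784]
 [ 0.3995 -0.2829  0.1797]
 [ 0.3969 -0.2837  0.184 ]]
```

All three cameras agree that the real tips are about 30 mm (shut) and 40 mm (open) above the reported TCP height. I'll correct for that offset from here on.

```bash
python3 -m handwheel '[[0,0,-35,0],[0,0,-70,0],[0,0,-95,0],[0,0,-115,0],[0,0,-128,0],[0,0,-138,0],[0,0,-144,0],[0,0,-148,0],[0,0,-148,0],[0,0,-148,0]]'
python3 -m handwheel '[[0,0,0,0],[0,0,0,0],[0,0,0,0],[0,0,0,0],[0,0,0,0],[0,0,0,0]]' 1 20
```

```text
time_s: 7.82
eef_pos: [0.4426, -0.2846, -0.0174]
tcp_rot: [[-0.163, 0.987, 0.001], [0.987, 0.163, -0.0], [-0.001, 0.001, -1.0]]
wrist_force: [0.0, -0.4, 0.9]
opening: 0.0853
grasp_force: 0.0
time_s: 8.32
eef_pos: [0.4426, -0.2846, -0.0169]
tcp_rot: [[-0.163, 0.987, 0.001], [0.987, 0.163, -0.001], [-0.001, 0.001, -1.0]]
wrist_force: [-0.8, 0.3, 6.0]
opening: 0.0652
grasp_force: 21.8
```

```bash
python3 -m handwheel '[[0,0,10,0],[0,0,35,0],[0,0,70,0],[0,0,105,0],[0,0,140,0],[0,0,175,0],[0,0,205,0],[0,0,230,0],[0,0,230,0]]'
python3 -m handwheel '[[15,25,0,0],[35,55,0,0],[57,90,0,0],[78,124,0,0],[99,158,0,0],[120,192,0,0],[141,226,0,0],[162,259,0,0],[182,290,0,0],[200,318,0,0],[215,342,0,0],[228,360,0,0],[234,370,0,0],[234,370,0,0],[234,370,0,0]]'
python3 - <<'E'
from h import *
np.set_printoptions(precision=4,suppress=True)
for c in("wrist","side","top"):
    e=ctrl.observe()["eef_pos"]; ci,im,d=snap(c,c+"3"); Y=cloud(ci,d).reshape(-1,3)
    for n in("ring_mid","nest","seat"):
        for r in ctrl.place_of(n,c)[:1]: print(c,n,r["conf"],w(c,r["position"],ci))
    m=(abs(Y[:,2]-.129)<.006)&(np.hypot(Y[:,0]-.657,Y[:,1]-.077)<.17)
    print(cv2.minAreaRect((Y[m,:2]*1000).astype(np.float32)))
    print("eef",e)
E
```

```text
time_s: 9.07
eef_pos: [0.4448, -0.2861, 0.2177]
tcp_rot: [[-0.163, 0.987, 0.009], [0.987, 0.163, -0.005], [-0.006, 0.008, -1.0]]
wrist_force: [0.2, -0.1, -0.1]
opening: 0.0651
grasp_force: 23.2
time_s: 10.32
eef_pos: [0.6753, 0.0858, 0.2113]
tcp_rot: [[-0.164, 0.986, -0.002], [0.986, 0.164, -0.001], [-0.0, -0.002, -1.0]]
wrist_force: [-0.3, -0.5, -0.5]
opening: 0.065
grasp_force: 23.2
wrist nest 0.91 [0.6785 0.0836 0.123 ]
wrist seat 0.92 [0.6751 0.0972 0.1288]
((658.1091918945312, 79.2666015625), (180.18077087402344, 239.06126403808594), 9.310896873474121)
eef [0.6753 0.0858 0.2113]
side ring_mid 0.57 [0.6711 0.0807 0.2498]
side nest 0.88 [0.679  0.0847 0.1304]
side seat 0.85 [0.6751 0.0966 0.1286]
((654.6934814453125, 75.86774444580078), (184.80067443847656, 241.30406188964844), 9.486284255981445)
eef [0.6756 0.0836 0.2123]
((659.1715698242188, 75.74349975585938), (181.6885528564453, 240.01475524902344), 9.535351753234863)
eef [0.6761 0.085  0.2123]
```

View pics/side3.png

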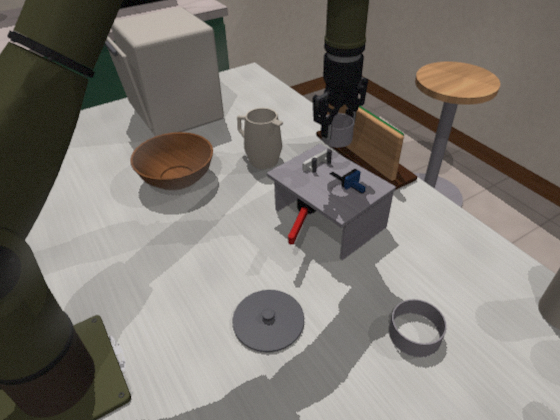

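View pics/wrist3.png

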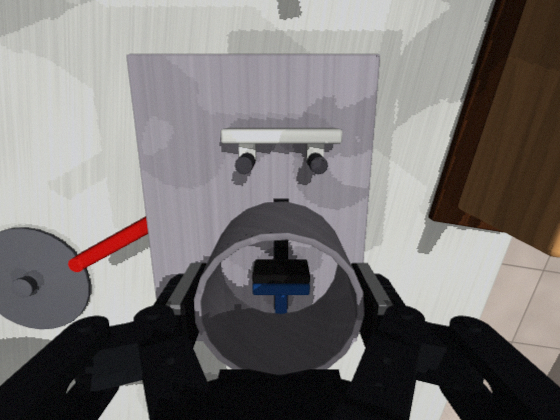

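Wrist view: the ring is held square at (280,300), posts at (245,162) and (317,162), and the jaw at (280,275). The ring's true offset from jaw and posts is next, measured in this one camera.

```bash
python3 - <<'E'
from h import *
np.set_printoptions(precision=1,suppress=True)
ci,im,d=snap("wrist","w4"); Y=cloud(ci,d)
a=np.radians(9.4); o=np.array([.6585,.0765]); R=np.array([[np.cos(a),np.sin(a)],[-np.sin(a),np.cos(a)]])
S=np.concatenate([(Y[...,:2]-o)@R.T,Y[...,2:]],-1)*1000
np.save("S.npy",S)
hsv=cv2.cvtColor(im,cv2.COLOR_RGB2HSV)
P=S.reshape(-1,3)
z=P[:,2]; r=np.hypot(P[:,0]-20,P[:,1]-6)
m=(z>215)&(z<285)&(r<38)
print("ring z",np.percentile(z[m],[1,50,99]))
top=m&(z>np.percentile(z[m],98)-6); print("rim",cv2.minEnclosingCircle(P[top][:,:2].astype(np.float32)),top.sum())
m=(z>143)&(z<172)&(P[:,1]>20)&(P[:,1]<60)&(abs(P[:,0]-20)<45)
for s in(-1,1):
    q=P[m&((P[:,0]-20)*s>0)]; print("post",q.min(0),q.max(0),len(q))
m=(z>150)&(z<168)&(P[:,1]<0)&(P[:,1]>-75)&(abs(P[:,0]-20)<35); q=P[m]; print("jaw",np.percentile(q,1,0),np.percentile(q,99,0),len(q))
E
```

```text
ring z [229.7 262.  283.8]
rim ((19.981964111328125, 12.3709135055542), 36.779937744140625) 1102
post [-10.6  43.2 143.9] [  1.   55.1 166.9] 310
post [ 39.   43.3 143.3] [ 50.8  55.1 167.2] 311
jaw [ -1.4 -50.2 150.6] [ 41.2 -32.9 161.5] 1482
```

```bash
python3 - <<'E'
import numpy as np
from scipy.optimize import least_squares
P=np.load("S.npy").reshape(-1,3)
for zl,zh in((230,245),(245,260),(258,270),(270,280)):
    m=(P[:,2]>zl)&(P[:,2]<zh)&(np.hypot(P[:,0]-20,P[:,1]-8)<40)&(abs(P[:,0]-20)<24); q=P[m]
    f=least_squares(lambda c:np.hypot(q[:,0]-c[0],q[:,1]-c[1])-c[2],[20,8,32],loss="soft_l1").x
    print(zl,len(q),f.round(1),q[:,1].min().round(1),q[:,1].max().round(1))
E
```

```text
230 2563 [19.5  9.5 31.2] -23.0 41.0
245 3421 [19.6  9.4 31.2] -23.4 40.9
258 3427 [19.6  9.4 31.2] -23.6 41.0
270 2218 [19.7  8.8 30.8] -22.9 40.9
```

The ring is centred in x, with about 9 mm clear of the jaw, so I'll lower it straight down.

```bash
python3 -m handwheel '[[0,0,-15,0],[0,0,-35,0],[0,0,-55,0],[0,0,-72,0],[0,0,-84,0],[0,0,-91,0],[0,0,-95,0],[0,0,-97,0],[0,0,-98,0],[0,0,-98,0],[0,0,-98,0]]'
python3 -m handwheel '[[0,0,-0.5,0],[0,0,-1,0],[0,0,-1,0],[0,0,-1,0]]'
```

```text
time_s: 11.88
eef_pos: [0.6769, 0.0858, 0.115]
tcp_rot: [[-0.163, 0.987, 0.002], [0.987, 0.163, 0.0], [-0.0, 0.002, -1.0]]
wrist_force: [0.6, -0.3, -1.1]
opening: 0.0653
grasp_force: 23.2
time_s: 12.22
eef_pos: [0.6763, 0.0857, 0.1133]
tcp_rot: [[-0.163, 0.987, 0.0], [0.987, 0.163, 0.0], [0.0, 0.0, -1.0]]
wrist_force: [0.4, 0.8, -0.8]
opening: 0.0652
grasp_force: 23.2
```

```bash
python3 -m handwheel '[[0,0,-0.5,0],[0,0,-1,0],[0,0,-1,0],[0,0,-1,0]]'
python3 -m handwheel '[[0,0,-0.5,0],[0,0,-1,0],[0,0,-1,0],[0,0,-1,0]]'
```

```text
time_s: 12.55
eef_pos: [0.6763, 0.0857, 0.1132]
tcp_rot: [[-0.163, 0.987, 0.001], [0.987, 0.163, 0.0], [0.0, 0.001, -1.0]]
wrist_force: [-2.4, -0.5, 4.3]
opening: 0.0649
grasp_force: 23.7
time_s: 12.88
eef_pos: [0.6763, 0.0858, 0.1131]
tcp_rot: [[-0.163, 0.987, 0.001], [0.987, 0.163, 0.0], [0.0, 0.001, -1.0]]
wrist_force: [-3.9, -0.5, 10.4]
opening: 0.065
grasp_force: 24.1
```

Contact. I'll ease off 1 mm, open, rise and look.

```bash
python3 -m handwheel '[[0,0,1.5,0],[0,0,1.5,0],[0,0,1.5,0]]'
python3 -m handwheel '[[0,0,0,0],[0,0,0,0],[0,0,0,0],[0,0,0,0],[0,0,0,0],[0,0,0,0]]' -1 20
python3 -m handwheel '[[0,0,5,0],[0,0,20,0],[0,0,45,0],[0,0,75,0],[0,0,100,0],[0,0,100,0],[0,0,100,0]]'
python3 - <<'E'
from h import *
from scipy.optimize import least_squares
np.set_printoptions(precision=1,suppress=True)
ci,im,d=snap("wrist","w5"); Y=cloud(ci,d)
a=np.radians(9.4); o=np.array([.6585,.0765]); R=np.array([[np.cos(a),np.sin(a)],[-np.sin(a),np.cos(a)]])
P=np.concatenate([(Y[...,:2]-o)@R.T,Y[...,2:]],-1).reshape(-1,3)*1000
m=(P[:,2]>166)&(P[:,2]<182)&(np.hypot(P[:,0]-20,P[:,1]-8)<40); q=P[m]
f=least_squares(lambda c:np.hypot(q[:,0]-c[0],q[:,1]-c[1])-c[2],[20,8,32],loss="soft_l1").x
print(len(q),f,q[:,2].max())
m=(P[:,2]>150)&(P[:,2]<168)&(P[:,1]<-20)&(P[:,1]>-75)&(abs(P[:,0]-20)<35)&(np.hypot(P[:,0]-f[0],P[:,1]-f[1])>36);print("jaw",np.percentile(P[m],99,0))
for c in("top","side"):
    ci,im,d=snap(c,c+"5")
    for r in ctrl.place_of("tab",c)[:1]: print(c,r["conf"],w(c,r["position"],ci)*1000)
    X=cloud(ci,d).reshape(-1,3); h=cv2.cvtColor(im,cv2.COLOR_RGB2HSV).reshape(-1,3)
    m=((h[:,0]<6)|(h[:,0]>174))&(h[:,1]>180)&(h[:,2]>60)&(np.hypot(X[:,0]-.52,X[:,1]-.02)<.1)&(X[:,2]>.1); q=X[m]*1000
    print(len(q),cv2.minAreaRect(q[:,:2].astype(np.float32)),q[np.argmin(q[:,0])],q[np.argmax(q[:,0])])
E
```

```text
time_s: 13.13
eef_pos: [0.6767, 0.0857, 0.1132]
tcp_rot: [[-0.163, 0.987, 0.001], [0.987, 0.163, 0.0], [0.0, 0.001, -1.0]]
wrist_force: [-1.1, 0.2, 4.9]
opening: 0.0652
grasp_force: 23.6
time_s: 13.63
eef_pos: [0.6762, 0.0857, 0.1124]
tcp_rot: [[-0.163, 0.987, -0.0], [0.987, 0.163, -0.0], [-0.0, -0.0, -1.0]]
wrist_force: [-0.6, -0.5, 0.9]
opening: 0.085
grasp_force: 0.0
time_s: 14.22
eef_pos: [0.6775, 0.0857, 0.2149]
tcp_rot: [[-0.163, 0.987, 0.004], [0.987, 0.163, 0.001], [-0.0, 0.004, -1.0]]
wrist_force: [-0.9, 1.2, -1.0]
opening: 0.0851
grasp_force: 0.0
1788 [19.9  8.8 31. ] 176.279491342802
jaw [ 41.4 -32.9 161.6]
top 0.57 [653.4 382.7  -0.8]Traceback (most recent call last):
  File "<stdin>", line 16, in <module>
    return _wrapfunc(a, 'argmin', axis=axis, out=out, **kwds)
    return bound(*args, **kwds)
ValueError: attempt to get argmin of an empty sequence
```

View pics/w5.png

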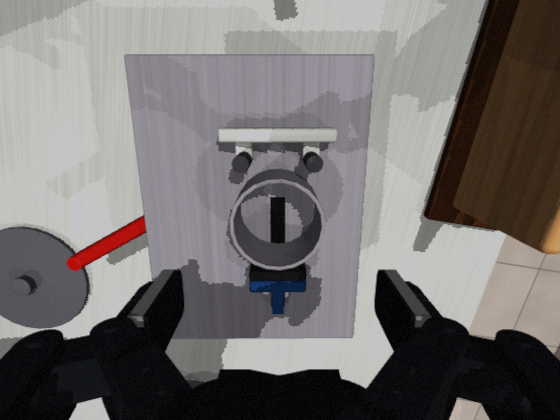

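The ring stands free between jaw and posts, rim at (277,225), with the jaw untouched and the tab at (75,262)–(145,225). Now I'll go with shut fingers to the −y side of the tab.

```bash
python3 -m handwheel '[[-20,-14,0,0.1],[-45,-32,0,0.2],[-75,-53,0,0.3],[-105,-74,0,0.4],[-130,-91,0,0.5],[-147,-103,0,0.5],[-153,-108,0,0.5],[-153,-108,0,0.5],[-153,-108,0,0.5]]' 1 20
python3 - <<'E'
from h import *
np.set_printoptions(precision=1,suppress=True)
for c in("wrist","top","side"):
    ci,im,d=snap(c,c+"6")
    for r in ctrl.place_of("tab",c)[:1]: print(c,r["conf"],w(c,r["position"],ci)*1000)
    X=cloud(ci,d).reshape(-1,3); h=cv2.cvtColor(im,cv2.COLOR_RGB2HSV).reshape(-1,3)
    m=((h[:,0]<6)|(h[:,0]>174))&(h[:,1]>180)&(h[:,2]>60)&(np.hypot(X[:,0]-.52,X[:,1]-.02)<.1)&(X[:,2]>.097); q=X[m]*1000
    if len(q): print(c,len(q),cv2.minAreaRect(q[:,:2].astype(np.float32)),q[:,2].max())
print(ctrl.observe()["eef_pos"],ctrl.observe()["opening"])
a=np.radians(9.4);o=np.array([658,76.2]);ex=np.array([np.cos(a),np.sin(a)]);ey=np.array([-ex[1],ex[0]])
p0=None
for th in np.arange(0,1.21,.1):
    f=th-.5;u=-np.cos(f)*ex+np.sin(f)*ey;t=np.sin(f)*ex+np.cos(f)*ey
    p=o-70*ex+105*u-18*t; p0=p if p0 is None else p0
    print(round(th,2),p,p-p0,"t",t.round(2))
E
```

```text
time_s: 15.12
eef_pos: [0.5241, -0.0216, 0.2123]
tcp_rot: [[-0.616, 0.788, 0.001], [0.788, 0.616, 0.001], [0.0, 0.001, -1.0]]
wrist_force: [0.2, -0.5, -0.2]
opening: -0.0001
grasp_force: 0.0
wrist 0.66 [506.2   3.7  91.1]
wrist 1867 ((531.7459716796875, 26.75025177001953), (93.39598083496094, 50.362911224365234), 17.294118881225586) 382.4271575682007
top 0.49 [508.1  -0.5  95.1]
top 109 ((533.0125732421875, 22.93535614013672), (94.53515625, 8.893037796020508), 38.29608917236328) 108.99570232740408
side 0.73 [504.9  -0.4  93.1]
side 207 ((530.9940795898438, 19.448974609375), (102.9639892578125, 13.021856307983398), 38.716590881347656) 106.92971350881764
[ 0.5 -0.   0.2] -0.000359404280294176
0.0 [517.3 -14.1] [0. 0.] t [-0.6  0.8]
0.1 [509.8  -6.6] [-7.5  7.5] t [-0.5  0.8]
0.2 [503.1   1.7] [-14.2  15.8] t [-0.5  0.9]
0.3 [497.2  10.6] [-20.1  24.7] t [-0.4  0.9]
0.4 [492.3  20. ] [-25.1  34.1] t [-0.3  1. ]
0.5 [488.3  29.9] [-29.1  44. ] t [-0.2  1. ]
0.6 [485.3  40.1] [-32.   54.2] t [-0.1  1. ]
0.7 [483.4  50.6] [-34.   64.7] t [0. 1.]
0.8 [482.5  61.2] [-34.9  75.3] t [0.1 1. ]
0.9 [482.6  71.8] [-34.7  85.9] t [0.2 1. ]
1.0 [483.9  82.4] [-33.5  96.5] t [0.3 0.9]
1.1 [486.2  92.8] [-31.2 106.9] t [0.4 0.9]
1.2 [489.5 102.9] [-27.9 117. ] t [0.5 0.9]
```

```bash
python3 -m handwheel '[[0,0,-30,0],[0,0,-65,0],[0,0,-100,0],[0,0,-130,0],[0,0,-150,0],[0,0,-160,0],[0,0,-162,0],[0,0,-162,0],[0,0,-162,0],[0,0,-162,0]]'
python3 -m handwheel '[[-1,1.5,0,0],[-2.5,3,0,0],[-3.5,5,0,0],[-4.5,6.5,0,0],[-6,8,0,0],[-7,9,0,0],[-9,11,0,-0.03],[-11,13,0,-0.06],[-13,15,0,-0.1],[-13,15,0,-0.1],[-13,15,0,-0.1]]'
```

```text
time_s: 16.25
eef_pos: [0.5245, -0.0223, 0.052]
tcp_rot: [[-0.616, 0.788, 0.003], [0.788, 0.616, 0.0], [-0.002, 0.002, -1.0]]
wrist_force: [0.5, 0.2, -0.0]
opening: 0.0002
grasp_force: 0.0
time_s: 17.17
eef_pos: [0.5101, -0.0076, 0.0507]
tcp_rot: [[-0.534, 0.845, -0.0], [0.845, 0.534, -0.0], [-0.0, -0.0, -1.0]]
wrist_force: [1.4, -3.1, 0.2]
opening: 0.0003
grasp_force: 1.2
```

```bash
python3 -m handwheel '[[-2,3,0,-0.03],[-4,5.5,0,-0.06],[-7,8.5,0,-0.1],[-9,11,0,-0.13],[-11,14,0,-0.16],[-12.5,17,0,-0.2],[-14,20,0,-0.23],[-15.5,22.5,0,-0.26],[-16.5,24.5,0,-0.28],[-16.5,24.5,0,-0.28],[-16.5,24.5,0,-0.28]]'
python3 -m handwheel '[[-0.4,1,0,-0.01],[-0.8,2,0,-0.02],[-1.2,3,0,-0.03],[-1.6,4,0,-0.04],[-2,5,0,-0.05],[-2.4,6,0,-0.06],[-2.8,7,0,-0.07],[-3.2,8,0,-0.08],[-3.2,8,0,-0.08]]'
```

```text
time_s: 18.08
eef_pos: [0.4936, 0.0182, 0.0505]
tcp_rot: [[-0.281, 0.96, -0.0], [0.96, 0.281, 0.001], [0.001, 0.0, -1.0]]
wrist_force: [-0.4, -1.2, 0.4]
opening: -0.0002
grasp_force: 0.5
time_s: 18.83
eef_pos: [0.4902, 0.0256, 0.0505]
tcp_rot: [[-0.202, 0.979, -0.0], [0.979, 0.202, 0.0], [0.0, -0.0, -1.0]]
wrist_force: [-0.2, -2.9, -0.4]
opening: 0.0002
grasp_force: 1.5
```

```bash
python3 -m handwheel '[[-0.4,1,0,-0.01],[-0.8,2,0,-0.02],[-1.2,3,0,-0.03],[-1.6,4,0,-0.04],[-1.9,5,0,-0.05],[-2.2,6,0,-0.06],[-2.6,7,0,-0.07],[-2.9,8,0,-0.08],[-2.9,8,0,-0.08]]'
python3 -m handwheel '[[-0.3,1,0,-0.01],[-0.6,2,0,-0.02],[-0.9,3,0,-0.03],[-1.2,4,0,-0.04],[-1.5,5,0,-0.05],[-1.8,6,0,-0.06],[-2.1,7,0,-0.07],[-2.4,8,0,-0.08],[-2.4,8,0,-0.08]]'
python3 -m handwheel '[[-0.2,1,0,-0.01],[-0.5,2,0,-0.02],[-0.7,3,0,-0.03],[-1,4,0,-0.04],[-1.2,5,0,-0.05],[-1.2,5,0,-0.05]]'
```

```text
time_s: 19.58
eef_pos: [0.4873, 0.0336, 0.0506]
tcp_rot: [[-0.124, 0.992, -0.001], [0.992, 0.124, 0.0], [0.0, -0.0, -1.0]]
wrist_force: [-1.4, -3.0, -0.5]
opening: -0.0002
grasp_force: 1.5
time_s: 20.33
eef_pos: [0.485, 0.0416, 0.0506]
tcp_rot: [[-0.044, 0.999, -0.0], [0.999, 0.044, 0.0], [0.0, -0.0, -1.0]]
wrist_force: [-1.8, -3.3, -0.9]
opening: -0.0001
grasp_force: 1.5
time_s: 20.83
eef_pos: [0.484, 0.0466, 0.0506]
tcp_rot: [[0.006, 1.0, 0.0], [1.0, -0.006, 0.0], [0.0, 0.0, -1.0]]
wrist_force: [-1.2, -2.8, -0.4]
opening: -0.0002
grasp_force: 1.5
```

```bash
python3 -m handwheel '[[-0.1,1,0,-0.01],[-0.2,2,0,-0.02],[-0.3,3,0,-0.03],[-0.4,4,0,-0.04],[-0.4,4,0,-0.04]]'
python3 -m handwheel '[[-0.1,1,0,-0.01],[-0.2,2,0,-0.02],[-0.3,3,0,-0.03],[-0.3,3,0,-0.03],[-0.3,3,0,-0.03]]'
python3 -m handwheel '[[-0.1,1,0,-0.01],[-0.2,2,0,-0.02],[-0.2,2,0,-0.02],[-0.2,2,0,-0.02]]'
python3 -m handwheel '[[-0.1,1,0,-0.01],[-0.1,1,0,-0.01],[-0.1,1,0,-0.01]]'
```

```text
time_s: 21.25
eef_pos: [0.4833, 0.0506, 0.0506]
tcp_rot: [[0.046, 0.999, -0.0], [0.999, -0.046, 0.0], [0.0, -0.0, -1.0]]
wrist_force: [-2.0, -3.0, -0.4]
opening: 0.0001
grasp_force: 1.5
time_s: 21.67
eef_pos: [0.4835, 0.0535, 0.0507]
tcp_rot: [[0.076, 0.997, 0.0], [0.997, -0.076, 0.0], [0.0, 0.0, -1.0]]
wrist_force: [-2.8, -2.5, -0.5]
opening: -0.0001
grasp_force: 1.5
time_s: 22.0
eef_pos: [0.4833, 0.0555, 0.0507]
tcp_rot: [[0.096, 0.995, 0.0], [0.995, -0.096, 0.0], [0.0, 0.0, -1.0]]
wrist_force: [-2.5, -3.2, -0.3]
opening: 0.0003
grasp_force: 1.6
time_s: 22.25
eef_pos: [0.4832, 0.0564, 0.0507]
tcp_rot: [[0.106, 0.994, 0.0], [0.994, -0.106, 0.0], [0.0, 0.0, -1.0]]
wrist_force: [-1.5, -3.3, -0.2]
opening: 0.0001
grasp_force: 1.6
```

```bash
python3 -m handwheel '[[0,1,0,-0.01],[0,1,0,-0.01],[0,1,0,-0.01]]' | grep -E "eef|force"
python3 -m handwheel '[[0,1,0,-0.01],[0,1,0,-0.01],[0,1,0,-0.01]]'| grep -E "eef|force"
python3 -m handwheel '[[0,1,0,-0.01],[0,1,0,-0.01],[0,1,0,-0.01]]'| grep -E "eef|force"
```

```text
eef_pos: [0.4831, 0.0573, 0.0506]
wrist_force: [-1.8, -2.2, 0.5]
grasp_force: 1.7
eef_pos: [0.483, 0.0582, 0.0506]
wrist_force: [-2.6, -3.0, 0.9]
grasp_force: 1.9
eef_pos: [0.4829, 0.0589, 0.0506]
wrist_force: [-1.9, -3.9, 0.4]
grasp_force: 2.2
```

```bash
python3 -m handwheel '[[0,0.5,0,-0.005],[0,0.5,0,-0.005]]'| grep -E "eef|force"
cat > avg.py <<'E'
from h import *
np.set_printoptions(precision=2,suppress=True)
F=[];G=[]
for i in range(8):
    s=ctrl.observe();F.append(s["wrist_force"]);G.append(s["grasp_force"]); im,d=ctrl.capture("side")
print(np.mean(F,0),np.mean(G),s["eef_pos"]*1000)
E
python3 avg.py
python3 -m handwheel '[[0,0.5,0,-0.005],[0,0.5,0,-0.005]]'| grep -E "eef|force"
python3 avg.py
```

```text
eef_pos: [0.4828, 0.0591, 0.0506]
wrist_force: [-2.5, -4.8, 1.7]
grasp_force: 2.6
[-2.5  -5.01  1.26] 2.567746160788147 [482.83  59.09  50.63]
eef_pos: [0.4828, 0.0593, 0.0506]
wrist_force: [-3.3, -5.5, 2.0]
grasp_force: 2.8
[-3.13 -5.36  0.95] 2.8181101989775925 [482.8   59.33  50.62]
```

```bash
python3 -m handwheel '[[0,0.4,0,0],[0,0.4,0,0]]'| grep -E "eef|force"
python3 avg.py
python3 -m handwheel '[[0,-3,0,0],[-1,-8,0,0],[-2,-16,0,0],[-2,-20,0,0],[-2,-20,0,0],[-2,-20,30,0],[-2,-20,65,0],[-2,-20,100,0],[-2,-20,135,0],[-2,-20,160,0],[-2,-20,160,0]]'
python3 - <<'E'
from h import *
ci,im,d=snap("wrist","w7"); cv2.imwrite("pics/w7.png",im[:,:,::-1])
ci,im,d=snap("side","s7"); cv2.imwrite("pics/s7c.png",cv2.resize(im[130:270,230:430,::-1],None,fx=4,fy=4,interpolation=cv2.INTER_CUBIC))
X=cloud(ci,d).reshape(-1,3); h=cv2.cvtColor(im,cv2.COLOR_RGB2HSV).reshape(-1,3)
m=((h[:,0]<6)|(h[:,0]>174))&(h[:,1]>180)&(h[:,2]>60)&(np.hypot(X[:,0]-.51,X[:,1]-.06)<.12)&(X[:,2]>.097); q=X[m]*1000
print(len(q),cv2.minAreaRect(q[:,:2].astype(np.float32)))
E
```

```text
eef_pos: [0.4828, 0.0595, 0.0506]
wrist_force: [-3.2, -5.6, 1.3]
grasp_force: 3.0
[-2.78 -5.72  1.17] 3.0369516204154934 [482.8   59.51  50.63]
time_s: 25.62
eef_pos: [0.4845, 0.0408, 0.2152]
tcp_rot: [[0.145, 0.989, 0.01], [0.989, -0.145, 0.002], [0.003, 0.01, -1.0]]
wrist_force: [-0.5, -0.3, -0.1]
opening: 0.0001
grasp_force: 0.0
240 ((515.3648071289062, 70.9607925415039), (16.432008743286133, 98.4159164428711), 85.55728149414062)
```

View pics/s7c.png

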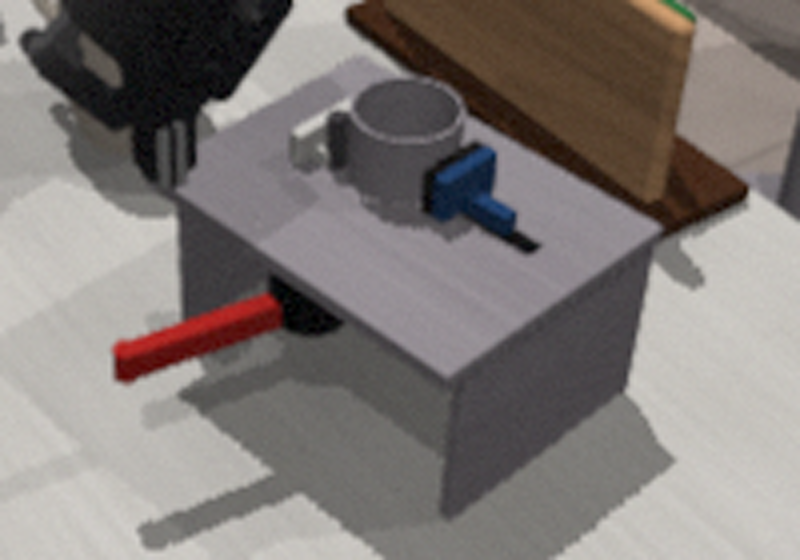

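View pics/w7.png

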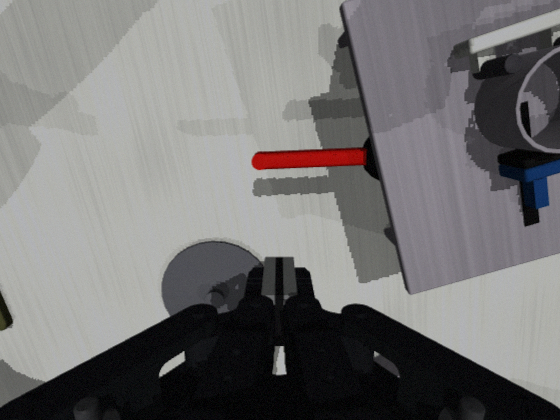

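The side crop and the wrist view show the jaw's face (455,175 in the crop) on the ring and the ring against the visible post (340,140). The tab has stayed where I left it and the gripper is clear, so I'm handing in.

```bash
python3 -c "
from cell import ctrl
print(ctrl.sign_off())"
```

```text
the job is handed in; nothing more can be done
None
```

The small ring stands on the filling stand, clamped by the jaw at an estimated 8–10 N with the knob at about 0.77 rad, and the job is handed in; contact with the far post was not seen directly, and the first grasp closed just above the rim before I corrected for the tool height.

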